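# Put the pellet die away in its case

### The arm

A 7-joint arm with a two-finger parallel gripper is mounted at the origin on a cart in front of the work surface, level with it; the furniture and walls round the work are solid. World frame = base frame: x ahead of the robot, y to its left, z up, the work surface at z = 0. Lengths are in m, angles in rad, forces in N, time in s.
With the tool pointing down it reaches from about 0.35 to 0.9 m from the base axis. Payload 8.1 kg.
Tool frame: the origin (TCP) lies midway between the tips of the shut fingers; the grasp point (between the pads) lies 19 mm behind it; z points along the fingers, y is the line along which they close (so a half turn about z gives the same grasp; the last joint's range is limited). The gripper opens to 85 mm and grips with 20 to 120 N. Pads are 22 mm wide; open, the fingers measure 114 mm over their backs; the gripper's body (76 mm by 85 mm) begins 54 mm behind the grasp point. The pads swing forward as they close: fully open they stand 13 mm farther back than shut.
Start: joints at [1.062, 0.434, 0.025, 1.573, -0.012, 1.134, -0.075], TCP at [0.247, -0.574, 0.203] pointing down, gripper open.
Joint ranges: [-2.62, 2.62], [-0.44, 2.09], [-1.27, 1.32], [0.08, 2.57], [-1.32, 4.46], [0.12, 2], [-2.74, 2.74]. Speed limits (rad/s): [2.22, 2.22, 3.01, 3.01, 3.14, 3.14, 3.14].

### API

Orientations are given as a unit quaternion [x, y, z, w].
In Python, from station import * gives the robot as it stands.
- The arm moves only by the tool play_rows, never from a script. Its argument "steps" is a list that holds one entry, the list of rows, each a list of 7 numbers: the turn, a rotation vector about the world's x, y, z in rad, then the shift along the world's x, y, z in cm, then the closure, from -1 (fully open) to 1 (shut). In form: [[[ax, ay, az, dx, dy, dz, grip], ...]]. A call has 1 to 10 rows; each row is the pose to reach, as a shift and turn from the pose commanded when the call began; what a row does not reach only later rows make up. A row lasts 1/12 s, in which the tool goes at most 41.7 mm and 7.16 degrees, less where a joint would pass 70% of its speed; a pose out of reach is approached as far as the arm can. A call with a gripper value outside its range is refused whole. The fingers move at their own pace and stop on an object; the grip force is fixed at half the most. Time passes only in rows, so rows that repeat a pose let the fingers close. It gives the time, the measured TCP pose, the force, the opening and the grip force at its end, in the units of the state.
- get_state(): the state, without advancing time (a new reading comes with each control period).
- grab_frame(name): name is "scene" or "top" or "wrist"; returns a dict with "img" (400x640x3 uint8, red, green, blue), "fx", "fy", "cx", "cy" (pixels), "R" (3x3) and "t" (3): a world point X has camera coordinates R X + t. Camera axes: x right, y down, z forward; pixel columns grow to the right and rows downward; lengths in m; the calibration is good to about 2 mm. A picture is of the moment at which its call begins. There is no depth.
- job_done(): hands the job in; it is judged then, once.
The state is a dict: "clock": time; "joint_positions": joint angles; "dq": joint speeds; "joint_torque": joint torques, N m; "eef_pos": TCP position; "eef_rot": TCP orientation; "force": force on the tool from outside, world axes, zero at the start; "moment": the same for the moment, N m; "opening": finger opening in m; "finger_force": force on a finger pad.
Only numpy, scipy, OpenCV 4.12 (cv2) and the standard library are available. Lean on these libraries where they do the work, as an engineer would, in place of code of your own. Each camera call takes 0.05 s, during which the arm holds its last target. There are 200 camera calls.

### The job

The press die for infrared pellets still stands assembled on the trolley, its extraction ring beside it. Take the die apart from the top and put all four steel parts away upright in the case: the plunger rod-down in the narrow deep hole, the die body in the smaller plain pocket, the base in the wider and shallower plain pocket, the ring over the short post. Set the parts down without dropping them, each fully home in its own insert, and leave the timer and the petri dish where they are.

Things in the scene. Friction and masses are not known exactly. Their poses are not given: they have to be found in the camera images.
- die_plunger: Steel plunger, top of the stack, 0.13 kg: knurled disc head 36 mm across, 14 mm high, on a rod 13 mm thick, 40 mm long. Origin: centre of the rod's lower end, z up; the head lies 40 to 54 mm above it. At the start the rod stands in the die body's bore on the base's spigot, origin at z = 0.028, the head's underside 10 mm above the die body's top.
- die_body: Die body, middle of the stack: a steel cylinder 46 mm in diameter, 42 mm high, with a 16 mm bore through it, widened below to 28 mm for 14 mm of height, 0.40 kg. Origin: centre of its underside, z up. At the start it sits over the base's spigot, its underside 16 mm above the trolley.
- die_base: Die base, bottom of the stack: a steel disc 62 mm in diameter, 16 mm high, with a spigot 24 mm in diameter standing 12 mm above its middle (total 28 mm), 0.34 kg. It can be gripped by the spigot once the die body is off. Origin: centre of its underside, z up. At the start it stands on the trolley (z = 0).
- die_ring: Extraction ring, standing alone on the trolley: a plain steel ring 50 mm outside, 36 mm inside, 22 mm high, 0.15 kg. Origin: centre of its underside, z up.
- nest_plunger: Insert for the plunger: a round hole 25 mm across and 44 mm deep in the middle; the plunger's rod goes in and the head rests on the insert's top. White block 91.5 x 91.5 x 48 mm, fixed, one of four side by side in a black case (walls 46 mm). Origin: middle of its underside (z = 0.004); flat top 48 mm above it; x, y along its sides.
- nest_body: Insert for the die's body, with a round flat-floored pocket 60 mm across and 16 mm deep in the middle (floor 32 mm above the insert's origin). White block 91.5 x 91.5 x 48 mm, fixed, one of four side by side in a black case (walls 46 mm). Origin: middle of its underside (z = 0.004); flat top 48 mm above it; x, y along its sides.
- nest_base: Insert for the base: a round flat-floored pocket 78 mm across and 8 mm deep in the middle (floor 40 mm above the insert's origin). White block 91.5 x 91.5 x 48 mm, fixed, one of four side by side in a black case (walls 46 mm). Origin: middle of its underside (z = 0.004); flat top 48 mm above it; x, y along its sides.
- nest_ring: Insert for the ring: a round pocket 66 mm across, 8 mm deep (floor 40 mm above the origin), with a central post 20 mm thick rising 14 mm from the floor, which the ring goes over. White block 91.5 x 91.5 x 48 mm, fixed, one of four side by side in a black case (walls 46 mm). Origin: middle of its underside (z = 0.004); flat top 48 mm above it; x, y along its sides.
- petri_dish: Bystander, leave it alone. Small open clear dish, 55 mm across, 12 mm high. Origin: centre of its underside.
- timer: Bystander, leave it alone. White laboratory timer, 58 x 62 x 20 mm. Origin: centre of its underside.
Things that resemble listed ones, but are neither listed nor needed, are in the scene too. What is shaped like the die_base but green is not meant.

How it is judged:
At the end, for the whole second after the job is handed in: Each part is released, at rest and upright within 0.1 rad in its own insert: axis within 9.5 mm of the insert's middle (8.5 mm for plunger and body), underside on the pocket floor (for the plunger, head on the insert's top) to +3/-5 mm (horizontal distance between die_plunger and nest_plunger below 0.0085 m and z of die_plunger in the frame of nest_plunger between 0.003 and 0.011 m and angle between each of die_plunger, die_body, die_base, die_ring's own z axis and vertical below 0.1 rad and linear speed of each of die_plunger, die_body, die_base, die_ring below 0.02 m/s and horizontal distance between die_body and nest_body below 0.0085 m and z of die_body in the frame of nest_body between 0.027 and 0.035 m and horizontal distance between die_base and nest_base below 0.0095 m and z of die_base in the frame of nest_base between 0.035 and 0.043 m and horizontal distance between die_ring and nest_ring below 0.0095 m and z of die_ring in the frame of nest_ring between 0.035 and 0.043 m); the robot touches nothing.
It fails at once if the plunger was dropped (loose from the fingers and moving faster than 0.8 m/s, a free fall of about 33 mm) (linear speed of die_plunger above 0.8 m/s and contact force between the fingers and die_plunger below 0.05 N).
It fails at once if the body was dropped (loose from the fingers and moving faster than 0.8 m/s, a free fall of about 33 mm) (linear speed of die_body above 0.8 m/s and contact force between the fingers and die_body below 0.05 N).
It fails at once if the base was dropped (loose from the fingers and moving faster than 0.8 m/s, a free fall of about 33 mm) (linear speed of die_base above 0.8 m/s and contact force between the fingers and die_base below 0.05 N).
It fails at once if the ring was dropped (loose from the fingers and moving faster than 0.8 m/s, a free fall of about 33 mm) (linear speed of die_ring above 0.8 m/s and contact force between the fingers and die_ring below 0.05 N).
It fails at once if the petri dish or the timer was pushed more than 30 mm (distance of any of petri_dish, timer from where it was at the start of the episode above 0.03 m).
It also fails if it takes over 109 s, if anything falls off the work surface, if the arm or the gripper's body presses on something with over 40 N, if the wrist force passes 120 N, or if a joint passes its speed limit or range.

## Working session

There is one attempt and no reset: what is moved stays moved. The work goes in short steps, Python scripts to look and compute and a tool call to move; the robot and the scene stay as the last step left them, time stands still between calls to the robot, and variables do not carry over. Pictures are saved under pics/ and viewed, at most 14 in all, crops included, and the job is handed in when it is done.

Besides the shell and the picture viewer there is one more tool, called as name(argument=value, ...), one argument or row to a line, values as JSON. play_rows: Moves the arm, as the interface text tells. Its arguments: {"type":"object","properties":{"steps":{"type":"array","items":{"type":"array","items":{"type":"array","items":{"type":"number"}}}}},"required":["steps"]}

```bash
mkdir -p pics
cat > h.py <<'E'
from station import *
import numpy as np, cv2, pickle
def snap(name,fn):
    f=grab_frame(name); cv2.imwrite(f'pics/{fn}.png',f['img'][:,:,::-1]); pickle.dump(f,open(f'pics/{fn}.pkl','wb')); return f
def load(fn): return pickle.load(open(f'pics/{fn}.pkl','rb'))
def ray(f,u,v):
    R,t=np.array(f['R']),np.array(f['t']); d=R.T@np.array([(u-f['cx'])/f['fx'],(v-f['cy'])/f['fy'],1]); return -R.T@t,d
def atz(f,u,v,z):
    c,d=ray(f,u,v); return c+d*(z-c[2])/d[2]
def tri(obs):
    A=np.zeros((3,3));b=np.zeros(3)
    for f,u,v in obs:
        c,d=ray(f,u,v); d=d/np.linalg.norm(d); P=np.eye(3)-np.outer(d,d); A+=P;b+=P@c
    return np.linalg.solve(A,b)
def proj(f,X):
    p=np.array(f['R'])@np.array(X)+np.array(f['t']); return np.array([f['fx']*p[0]/p[2]+f['cx'],f['fy']*p[1]/p[2]+f['cy']])
def crop(fn,u0,v0,u1,v1,k,out):
    i=cv2.imread(f'pics/{fn}.png')[v0:v1,u0:u1]; cv2.imwrite(f'pics/{out}.png',cv2.resize(i,None,fx=k,fy=k,interpolation=cv2.INTER_CUBIC))
E
python3 - <<'E'
from h import *
s=get_state();print(s)
for n in("scene","top"):
    f=snap(n,n+'0');print(n,f['fx'],f['cx'],f['cy'],np.round(f['R'],3).tolist(),np.round(-np.array(f['R']).T@np.array(f['t']),3))
E
```

```text
{'clock': 0.0, 'joint_positions': array([ 1.06243413,  0.43523691,  0.02500625,  1.57410549, -0.01160149,
        1.13400158, -0.07512792]), 'dq': array([ 0.00238627,  0.00078913, -0.00113794,  0.00199707, -0.0016398 ,
       -0.00019888, -0.00076045]), 'joint_torque': array([ 7.89956503e-04, -6.70474648e+01,  1.02498181e+00, -3.16212702e+01,
        1.53899810e-02,  1.22054759e-02, -5.21465086e-05]), 'eef_pos': array([ 0.24640562, -0.57377165,  0.2020145 ]), 'eef_rot': array([ 9.79502767e-01,  2.01429106e-01, -2.38586270e-04, -7.66837311e-04]), 'force': array([-0.31443776,  0.17764498,  1.563478  ]), 'moment': array([0.04235057, 0.02515285, 0.06015884]), 'finger_force': 0.0, 'opening': 0.0850936488442788}
scene 466.9133188930206 321.58748814429237 189.14743649437605 [[-0.42, -0.907, -0.002], [-0.527, 0.246, -0.813], [0.738, -0.341, -0.582]] [-0.07   0.418  0.551]
top 418.5662962231146 322.2280942628851 199.87503923255716 [[-0.019, -1.0, 0.023], [-0.991, 0.016, -0.133], [0.132, -0.025, -0.991]] [0.438 0.144 0.964]
```

View pics/top0.png

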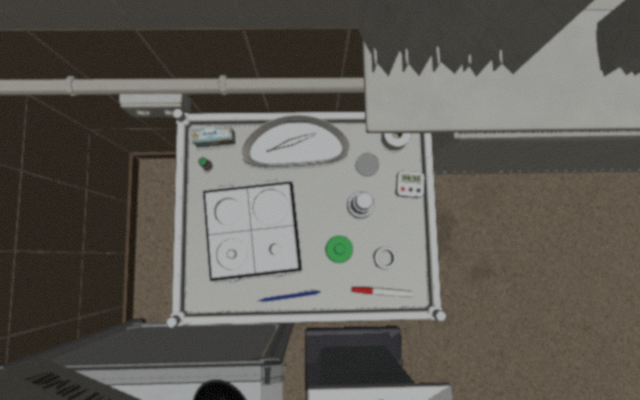

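View pics/scene0.png

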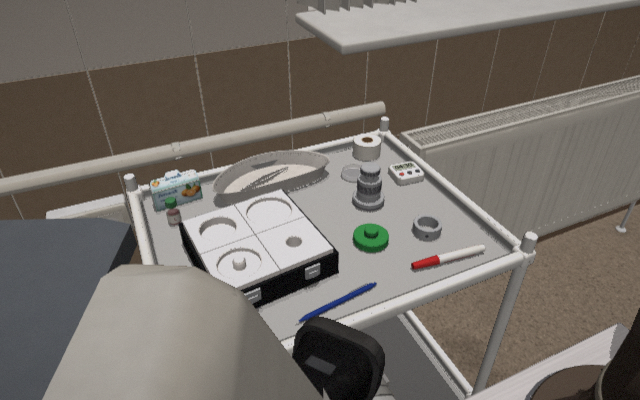

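Top view: the stack is at (361,203), and the ring with a plain bore is at (384,258). The look-alikes are the green base (340,249), the tape roll (396,135), and the petri dish (367,164). The inserts are body (228,212), base (270,207), ring with post (232,254) and plunger (274,250). I'll use enlarged crops for measuring.

Run:
```python
from h import *
a=cv2.imread('pics/top0.png');b=cv2.imread('pics/scene0.png')
R=lambda i,k:cv2.resize(i,None,fx=k,fy=k,interpolation=cv2.INTER_CUBIC)
# left top: case 200..305 x180..285 x3.5 ; stack/ring 325..430,180..285
A=np.hstack([R(a[180:280,200:300],3.8),R(a[175:275,325:425],3.8)])
cv2.imwrite('pics/c_top.png',A)
# scene: case 180..340x185..285, stack 340..450,155..255
B=np.hstack([R(b[185:295,180:340],2.6),R(b[155:265,340:450],2.6)])
cv2.imwrite('pics/c_scene.png',B)
```

```text
(no output)
```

View pics/c_top.png

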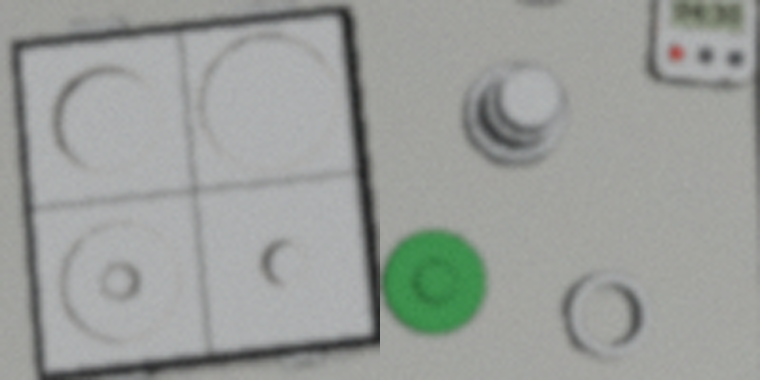

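View pics/c_scene.png

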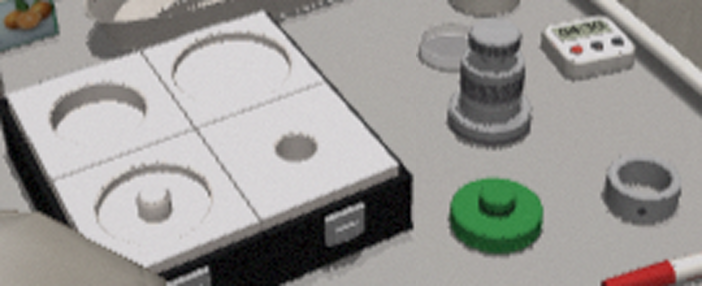

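Top crop: the insert cross is at about (195,190) and the head's top at (530,98), in crop pixels. The ring's top is at (607,312). In the scene crop the head's top is (496,37), the ring's top (643,178) and the cross (197,130). The green base is the decoy and the grey one is under the stack.

Run:
```python
from h import *
T=load('top0');S=load('scene0')
def t(x,y,off=(200,180)): return (T,(x+.5)/3.8-.5+off[0],(y+.5)/3.8-.5+off[1])
def t2(x,y): return t(x-380,y,(325,175))
def s(x,y,off=(180,185)): return (S,(x+.5)/2.6-.5+off[0],(y+.5)/2.6-.5+off[1])
def s2(x,y): return s(x-416,y,(340,155))
for n,o in dict(cross=[t(195,190),s(197,130)],TRcorner=[t(345,12),s(266,13)],BR=[t(376,340),s(398,173)],TL=[t(19,45),s(8,96)],plhole=[t(286,264),s(296,144)],bodyp=[t(110,120),s(98,108)],basep=[t(268,104),s(232,62)],post=[t(120,281),s(154,193)],
 head=[t2(530,98),s2(496,37)],ring=[t2(607,312),s2(643,178)],timer=[t2(705,40),s2(585,45)]).items():
    print(n,np.round(tri(o),4),[np.round(atz(*q,z),4)[:2] for q in o for z in [.052 if n not in('head','ring') else (.082 if n=='head' else .022)]])
# shelf front edge corner
print('shelf',tri([(T,366,131),(S,340,50)]),tri([(T,366,131),(S,300,18)]), 'handle',tri([(T,437,316),(S,528,240)]))
```

```text
cross [0.4967 0.2755 0.0497] [array([0.497 , 0.2762]), array([0.4935, 0.2751])]
TRcorner [0.5995 0.1896 0.0468] [array([0.5988, 0.1898]), array([0.5923, 0.1915])]
BR [0.4108 0.1751 0.0463] [array([0.4105, 0.174 ]), array([0.4058, 0.1787])]
TL [0.5823 0.3765 0.0486] [array([0.5823, 0.3776]), array([0.5766, 0.3751])]
plhole [0.4541 0.2245 0.0532] [array([0.4541, 0.2246]), array([0.4554, 0.2241])]
bodyp [0.5381 0.3253 0.0535] [array([0.538 , 0.3249]), array([0.5403, 0.3256])]
basep [0.5452 0.2338 0.0555] [array([0.5458, 0.2345]), array([0.5493, 0.2322])]
post [0.4461 0.3169 0.0568] [array([0.4463, 0.3183]), array([0.4508, 0.3155])]
head [0.5534 0.0302 0.0761] [array([0.5531, 0.0319]), array([0.5451, 0.0342])]
ring [ 0.4322 -0.0189  0.0192] [array([ 0.4331, -0.0171]), array([ 0.4289, -0.0181])]
timer [ 0.5971 -0.0842  0.0111] [array([ 0.5896, -0.0755]), array([ 0.547, -0.045])]
shelf [0.64756656 0.04946838 0.27385125] [0.64134122 0.08935833 0.3356154 ] handle [ 0.30428717 -0.12271833  0.04375309]
```

Measured: the head's top is at (.553,.031) and z≈.076–.082, and the ring at (.432,-.018). The inserts' cross is at (.497,.276) with yaw ≈4.9°. The insert tops are at about .05, which agrees with the text. The shelf corner is near (.648,.05,.27), so I keep x below .6. Moving now.

play_rows(
  steps=[
    [[0,0,0.6,15,37,4,-1],[0,0,0.6,15,37,4,-1],[0,0,0.6,15,37,4,-1],[0,0,0.6,15,37,4,-1],[0,0,0.6,15,37,4,-1],[0,0,0.6,15,37,4,-1],[0,0,0.6,15,37,4,-1],[0,0,0.6,15,37,4,-1],[0,0,0.6,15,37,4,-1],[0,0,0.6,15,37,4,-1]],
  ],
)

```text
clock: 0.93
eef_pos: [0.3978, -0.2, 0.2433]
eef_rot: [0.875, 0.483, 0.0, -0.0]
force: [-0.2, -0.9, -0.2]
opening: 0.0852
finger_force: 0.0
```

play_rows(
  steps=[
    [[0,0,0.562,12,23,-2,-1],[0,0,0.562,12,23,-2,-1],[0,0,0.562,12,23,-2,-1],[0,0,0.562,12,23,-2,-1],[0,0,0.562,12,23,-2,-1],[0,0,0.562,12,23,-2,-1],[0,0,0.562,12,23,-2,-1],[0,0,0.562,12,23,-2,-1],[0,0,0.562,12,23,-2,-1],[0,0,0.562,12,23,-2,-1]],
  ],
)

```text
clock: 1.77
eef_pos: [0.5161, 0.0243, 0.2225]
eef_rot: [0.709, 0.706, -0.001, 0.0]
force: [0.0, -0.9, 0.5]
opening: 0.0852
finger_force: 0.0
```

Run:
```python
from h import *
s=get_state();print(s['eef_pos'],s['eef_rot'],s['joint_positions'])
f=snap("wrist",'w0');print(f['fx'],np.round(f['R'],3).tolist(),np.round(-np.array(f['R']).T@np.array(f['t']),3))
print(proj(f,[.553,.031,.082]),proj(f,[.432,-.018,.022]))
```

```text
[0.51614999 0.02427318 0.22250749] [ 7.08705108e-01  7.05504530e-01 -6.54607442e-04  3.32450694e-06] [ 0.27857968  0.29668625 -0.54307001  1.7703405   0.1692288   1.12205153
 -0.32362466]
295.36669307425296 [[1.0, -0.006, -0.003], [-0.005, -0.957, 0.291], [-0.004, -0.291, -0.957]] [0.517 0.099 0.395]
[352.95398985 177.1137095 ] [255.54621964 204.20708675]
```

View pics/w0.png

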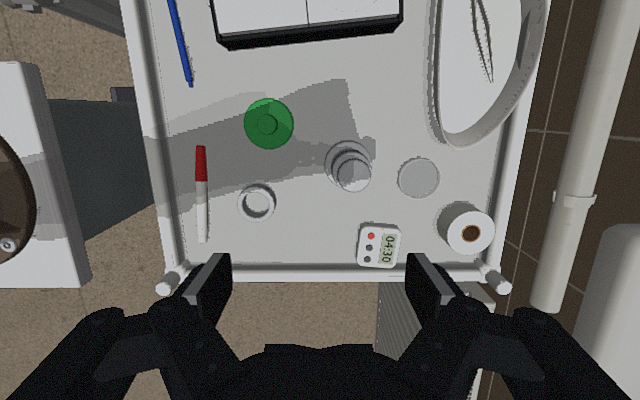

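Wrist view: the head's top is at about (354,174) (predicted 353,177), and the ring's top at (257,203) (predicted 256,204). I'll check both in a close crop.

Run:
```python
from h import *
crop('w0',230,125,390,235,5,'w0c')
```

```text
(no output)
```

View pics/w0c.png

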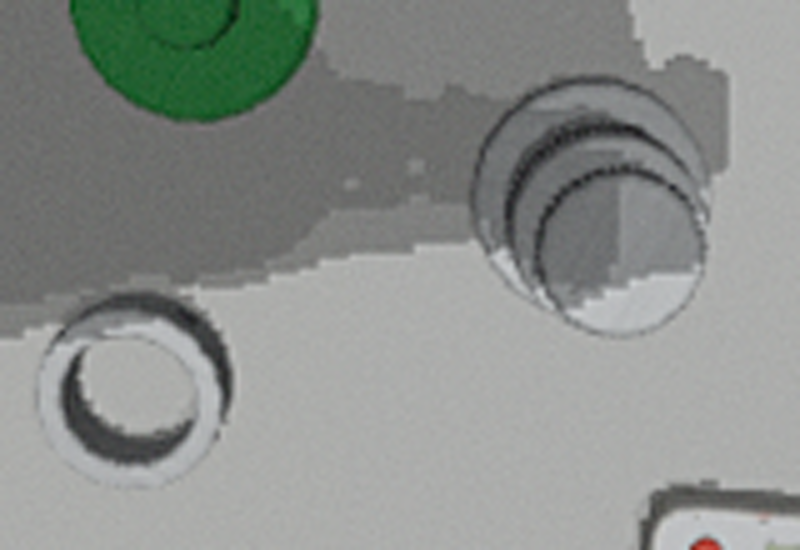

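Run:
```python
from h import *
W=load('w0');T=load('top0');S=load('scene0')
h=(W,354.0,175.5);r=(W,255.9,204.8)
H=[(T,150.5/3.8-.5+325,98.5/3.8-.5+175),(S,80.5/2.6-.5+340,37.5/2.6-.5+155)]
R=[(T,227.5/3.8-.5+325,312.5/3.8-.5+175),(S,227.5/2.6-.5+340,178.5/2.6-.5+155)]
print(atz(*h,.082),atz(*r,.022),tri([h]+H),tri([r]+R),tri([h,H[0]]),tri([r,R[0]]),tri([r,R[1]]),tri([h,H[1]]))
```

```text
[0.55407775 0.03276933 0.082     ] [ 0.43241319 -0.01882629  0.022     ] [0.55402038 0.0305273  0.0756417 ] [ 0.4320675  -0.01911471  0.01942305] [0.55509335 0.03027436 0.06995133] [ 0.43343272 -0.01657215  0.02769184] [ 0.43160008 -0.02008507  0.01911003] [0.55428388 0.03010015 0.07532201]
```

play_rows(
  steps=[
    [[0,0,0,3.7,0.6,0,-1],[0,0,0,3.7,0.6,-3,-1],[0,0,0,3.7,0.6,-6,-1],[0,0,0,3.7,0.6,-9,-1],[0,0,0,3.7,0.6,-11,-1],[0,0,0,3.7,0.6,-12,-1],[0,0,0,3.7,0.6,-12,-1],[0,0,0,3.7,0.6,-12,-1],[0,0,0,3.7,0.6,-12,-1]],
  ],
)

```text
clock: 2.57
eef_pos: [0.5547, 0.0315, 0.1044]
eef_rot: [0.708, 0.706, 0.001, 0.001]
force: [0.6, -0.4, 1.5]
opening: 0.0855
finger_force: 0.0
```

Run:
```python
from h import *
s=get_state();print(s['eef_pos'],s['eef_rot'],s['force'])
f=snap("wrist",'w1')
print(proj(f,[.554,.0325,.082]))
```

```text
[0.55472539 0.03149631 0.10442275] [0.70845687 0.70575308 0.00088025 0.00082672] [ 0.60437512 -0.36127945  1.50337655]
[317.63519915 221.18383884]
```

View pics/w1.png

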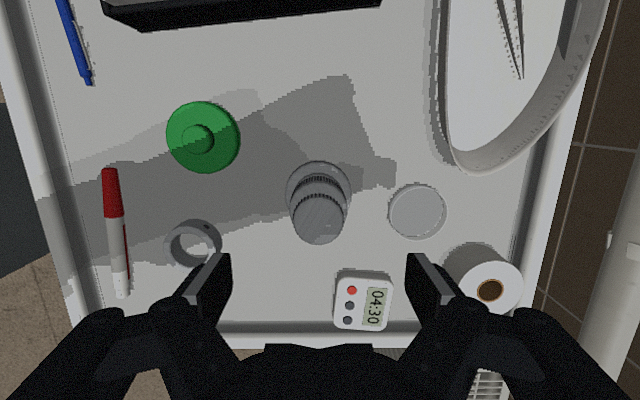

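The head's top is at about (319,219), within 2 px of prediction, so it's centred. I'll descend to TCP z≈.068 and close.

play_rows(
  steps=[
    [[0,0,0,-0.1,0.1,-2,-1],[0,0,0,-0.1,0.1,-3.5,-1],[0,0,0,-0.1,0.1,-3.5,-1],[0,0,0,-0.1,0.1,-3.5,1],[0,0,0,-0.1,0.1,-3.5,1],[0,0,0,-0.1,0.1,-3.5,1],[0,0,0,-0.1,0.1,-3.5,1],[0,0,0,-0.1,0.1,-3.5,1],[0,0,0,-0.1,0.1,-3.5,1],[0,0,0,-0.1,0.1,-3.5,1]],
  ],
)

```text
clock: 3.45
eef_pos: [0.5528, 0.0327, 0.068]
eef_rot: [0.708, 0.706, 0.0, 0.0]
force: [0.2, 1.1, 0.0]
opening: 0.0007
finger_force: 0.0
```

Nothing was gripped, so I'll look.

Run:
```python
from h import *
s=get_state();print(s['eef_pos'],s['opening'],s['force'],s['finger_force'])
f=snap("wrist",'w2');g=snap("scene",'s2')
a=cv2.imread('pics/w2.png')[100:400,140:500];b=cv2.imread('pics/s2.png')[60:260,300:460]
cv2.imwrite('pics/w2c.png',np.hstack([cv2.resize(a,(480,400)),cv2.resize(b,(320,400))]))
```

```text
[0.55282478 0.03272315 0.06804592] 0.0006542854352253539 [0.2197484  1.08457784 0.01536416] 0.0
```

View pics/w2c.png

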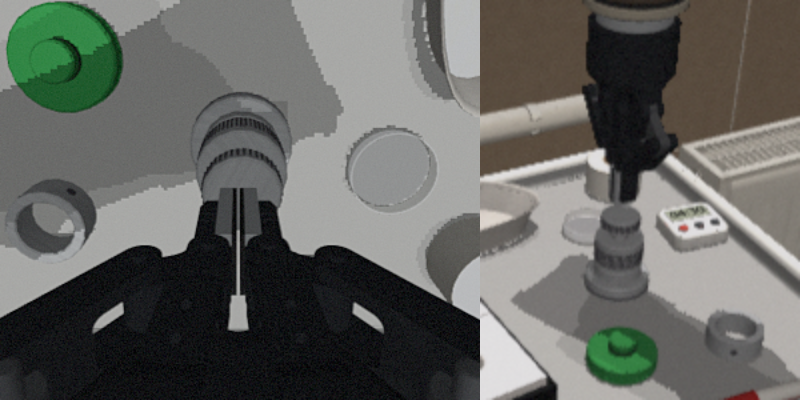

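The shut fingers are above or behind the head, with tips at crop (240,190) in the wrist view and (625,200) in the scene view. I'll compare where the reported TCP should appear.

Run:
```python
from h import *
W=load('w2');S=load('s2')
p=get_state()['eef_pos']
tw=(W,140+239/480*360,100+189/400*300);ts=(S,300+(625-480)/2,60+200/2)
print(tw[1:],ts[1:],proj(W,p),proj(S,p),'tip tri',tri([tw,ts]))
hw=(W,140+243/480*360,100+180/400*300)
print('head proj',proj(W,[.554,.0325,.082]),proj(S,[.554,.0325,.082]), proj(load('scene0'),[.554,.0325,.082]),'head seen scene', (620-480)/2+300,60+207/2)
for n in('w0','w1','w2'):
  f=load(n);print(-np.array(f['R']).T@np.array(f['t']))
```

```text
(319.25, 241.75) (372.5, 160.0) [318.64277951 235.17918854] [368.68071261 173.06229718] tip tri [0.55148187 0.03375702 0.09451564]
head proj [320.81155471 245.14917844] [368.88334352 166.34630748] [368.88334352 166.34630748] head seen scene 370.0 163.5
[0.5166982  0.0993064  0.39491077]
[0.55465967 0.10635184 0.27688312]
[0.55303426 0.10760729 0.24050114]
```

By triangulation the tips stand at z≈.094 while the report says .068, so they are about 26 mm higher than reported. I'll check by lowering the shut tips gently onto the head's top (z=.082).

play_rows(
  steps=[
    [[0,0,0,0,0,-0.4,1],[0,0,0,0,0,-0.7,1],[0,0,0,0,0,-0.9,1],[0,0,0,0,0,-0.9,1]],
  ],
)

```text
clock: 3.88
eef_pos: [0.5522, 0.0326, 0.0581]
eef_rot: [0.708, 0.706, -0.0, -0.0]
force: [0.2, 0.4, -0.5]
opening: 0.0
finger_force: 0.0
```

play_rows(
  steps=[
    [[0,0,0,0,0,-0.1,1],[0,0,0,0,0,-0.2,1],[0,0,0,0,0,-0.2,1]],
  ],
)

```text
clock: 4.13
eef_pos: [0.5526, 0.0327, 0.0567]
eef_rot: [0.708, 0.706, -0.0, -0.0]
force: [0.4, 0.4, -0.6]
opening: 0.0004
finger_force: 0.0
```

play_rows(
  steps=[
    [[0,0,0,0,0,-0.1,1],[0,0,0,0,0,-0.2,1],[0,0,0,0,0,-0.2,1]],
  ],
)

```text
clock: 4.38
eef_pos: [0.5526, 0.0327, 0.0547]
eef_rot: [0.708, 0.706, -0.0, -0.0]
force: [-1.5, -0.5, 0.2]
opening: -0.0001
finger_force: 0.0
```

play_rows(
  steps=[
    [[0,0,0,0,0,-0.1,1],[0,0,0,0,0,-0.2,1],[0,0,0,0,0,-0.2,1]],
  ],
)

```text
clock: 4.63
eef_pos: [0.5536, 0.0331, 0.0536]
eef_rot: [0.708, 0.706, 0.001, 0.001]
force: [-0.6, -0.1, 6.3]
opening: 0.0
finger_force: 3.3
```

Contact came at a reported .0537 with the head at .082, so true tip z = reported + 28 mm. I'll raise, open, lower to a reported .040 (true .068), and close.

play_rows(
  steps=[
    [[0,0,0,0,0,2,1],[0,0,0,0,0,4.5,-1],[0,0,0,0,0,4.5,-1],[0,0,0,0,0,4.5,-1],[0,0,0,0,0,4.5,-1],[0,0,0,0,0,4.5,-1],[0,0,0,0,0,4.5,-1],[0,0,0,0,0,4.5,-1],[0,0,0,0,0,3.5,-1],[0,0,0,0,0,2.5,-1]],
  ],
)

```text
clock: 5.47
eef_pos: [0.553, 0.0328, 0.0771]
eef_rot: [0.708, 0.706, 0.0, 0.0]
force: [-0.3, 0.3, -0.8]
opening: 0.085
finger_force: 0.0
```

play_rows(
  steps=[
    [[0,0,0,0,0,-1.5,-1],[0,0,0,0,0,-3,-1],[0,0,0,0,0,-3.8,-1],[0,0,0,0,0,-3.8,-1],[0,0,0,0,0,-3.8,1],[0,0,0,0,0,-3.8,1],[0,0,0,0,0,-3.8,1],[0,0,0,0,0,-3.8,1],[0,0,0,0,0,-3.8,1],[0,0,0,0,0,-3.8,1]],
  ],
)

```text
clock: 6.3
eef_pos: [0.5533, 0.0329, 0.0408]
eef_rot: [0.708, 0.706, 0.001, 0.001]
force: [-1.8, 0.4, 5.7]
opening: 0.0331
finger_force: 59.0
```

play_rows(
  steps=[
    [[0,0,0,0,0,0.5,1],[0,0,0,0,0,1.5,1],[0,0,0,0,0,3,1],[0,0,0,0,0,4.5,1],[0,0,0,0,0,6,1],[0,0,0,0,0,6,1],[0,0,0,0,0,6,1]],
  ],
)

```text
clock: 6.88
eef_pos: [0.5534, 0.0328, 0.1009]
eef_rot: [0.708, 0.706, 0.001, 0.001]
force: [-0.6, 0.4, -1.8]
opening: 0.0335
finger_force: 60.0
```

Run:
```python
from h import *
s=get_state();print(s['eef_pos'],s['opening'],s['force'],s['finger_force'])
f=snap("wrist",'w3');g=snap("scene",'s3')
a=cv2.imread('pics/w3.png')[100:400,140:500];b=cv2.imread('pics/s3.png')[60:260,300:460]
cv2.imwrite('pics/w3c.png',np.hstack([cv2.resize(a,(480,400)),cv2.resize(b,(320,400))]))
```

```text
[0.55337275 0.0327783  0.10094239] 0.0335100217190754 [-0.62510822  0.43189745 -1.80719813] 59.9538199743256
```

View pics/w3c.png

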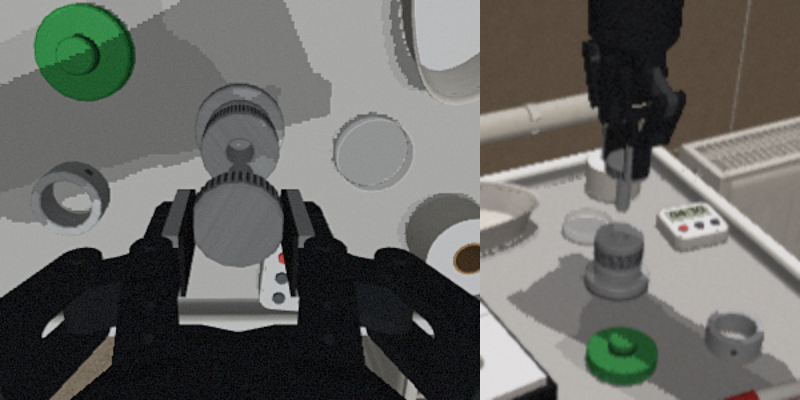

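The plunger is held well and its rod is clear. Next I carry it toward the case and look at the inserts on the way.

play_rows(
  steps=[
    [[0,0,0,-2,2,0,1],[0,0,0,-5,5,0,1],[0,0,0,-8,8,0,1],[0,0,0,-9.8,10.7,0,1],[0,0,0,-9.8,10.7,0,1],[0,0,0,-9.8,10.7,0,1],[0,0,0,-9.8,10.7,0,1]],
  ],
)

```text
clock: 7.57
eef_pos: [0.4547, 0.1393, 0.0993]
eef_rot: [0.708, 0.706, -0.0, -0.0]
force: [0.6, -0.9, -0.7]
opening: 0.0334
finger_force: 60.0
```

Run:
```python
from h import *
s=get_state();print(s['eef_pos'],s['opening'])
f=snap("wrist",'w4')
for q in [(.455,.2255),(.5466,.2344),(.5386,.3256),(.4474,.3176),(.497,.276)]: print(proj(f,q+(.052,)))
crop('w4',120,0,520,260,2,'w4c')
```

```text
[0.45465191 0.13926687 0.09932536] 0.033415813271897486
[318.83492497  94.50836065]
[451.39984453  80.21238639]
[457.35135988 -83.0221594 ]
[305.82429467 -65.79318508]
[383.13787703  11.74877705]
```

View pics/w4c.png

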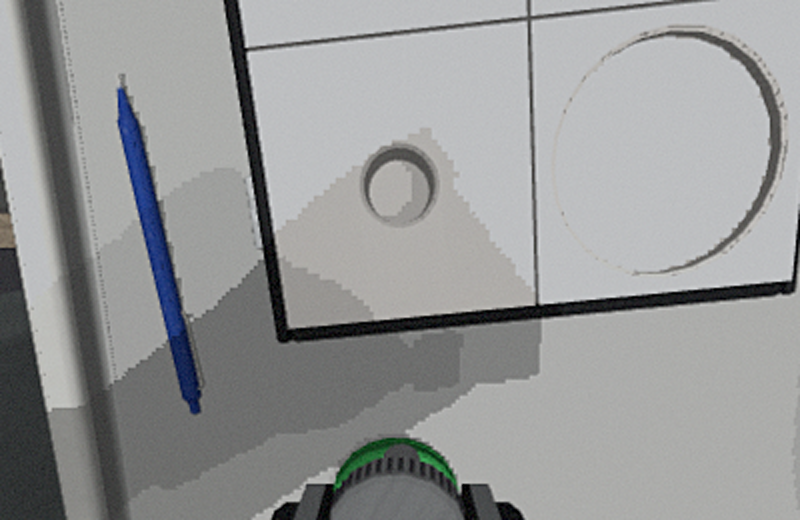

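Run:
```python
from h import *
f=load('w4');T=load('top0');S=load('scene0')
t=lambda x,y:(T,(x+.5)/3.8-.5+200,(y+.5)/3.8-.5+180)
for n,q,o in [('hole',(319.3,92.3),t(286,264)),('base',(455.3,75),t(268,104)),('cross',(384.3,8.3),t(195,190))]: print(n,atz(f,*q,.052),tri([(f,)+q,o]))
```

```text
hole [0.45533044 0.22695258 0.052     ] [ 0.45545179  0.23140863 -0.02519056]
base [0.54885572 0.23772016 0.052     ] [0.54458414 0.23509742 0.06193984]
cross [0.49763632 0.27795242 0.052     ] [0.49620016 0.27517666 0.0607469 ]
```

play_rows(
  steps=[
    [[0,0,0,0,3,0,1],[0,0,0,0,6,0,1],[0,0,0,0,8.7,0,1],[0,0,0,0,8.7,0,1],[0,0,0,0,8.7,0,1],[0,0,0,0,8.7,-1.5,1],[0,0,0,0,8.7,-3,1],[0,0,0,0,8.7,-3,1],[0,0,0,0,8.7,-3,1]],
  ],
)

```text
clock: 8.37
eef_pos: [0.4547, 0.2247, 0.0692]
eef_rot: [0.709, 0.705, -0.001, -0.0]
force: [-0.7, 0.4, -1.1]
opening: 0.033
finger_force: 60.0
```

Run:
```python
from h import *
s=get_state();print(s['eef_pos'],s['opening'],s['force'])
f=snap("wrist",'w5');g=snap("scene",'s5')
a=cv2.imread('pics/w5.png')[80:380,140:500];b=cv2.imread('pics/s5.png')[120:320,180:340]
cv2.imwrite('pics/w5c.png',np.hstack([cv2.resize(a,(480,400)),cv2.resize(b,(320,400))]))
```

```text
[0.45465013 0.22466493 0.06915015] 0.0329775291082964 [-0.66197261  0.37756654 -1.06318127]
```

View pics/w5c.png

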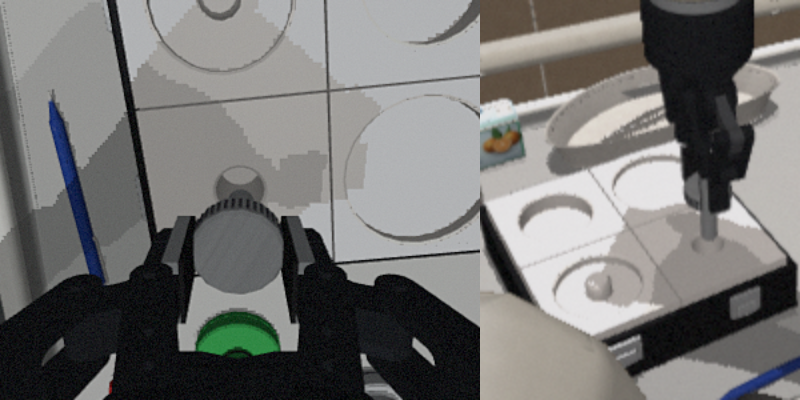

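The rod stands over the hole: in the scene view its tip is at (709,240) and the hole at (709,243). Lowering.

play_rows(
  steps=[
    [[0,0,0,0,0.1,-1.2,1],[0,0,0,0,0.1,-2.4,1],[0,0,0,0,0.1,-3.4,1],[0,0,0,0,0.1,-4,1],[0,0,0,0,0.1,-4,1],[0,0,0,0,0.1,-4,1]],
  ],
)

```text
clock: 8.97
eef_pos: [0.4547, 0.2277, 0.03]
eef_rot: [0.708, 0.706, -0.0, -0.0]
force: [0.9, 0.1, -0.9]
opening: 0.033
finger_force: 60.0
```

play_rows(
  steps=[
    [[0,0,0,0,0,-0.1,1],[0,0,0,0,0,-0.2,1],[0,0,0,0,0,-0.3,1],[0,0,0,0,0,-0.3,1]],
  ],
)

```text
clock: 9.3
eef_pos: [0.4548, 0.2277, 0.0269]
eef_rot: [0.708, 0.706, 0.0, 0.0]
force: [-0.3, 0.3, -1.0]
opening: 0.0333
finger_force: 60.0
```

play_rows(
  steps=[
    [[0,0,0,0,0,-0.1,1],[0,0,0,0,0,-0.15,1],[0,0,0,0,0,-0.2,1],[0,0,0,0,0,-0.2,1]],
  ],
)

```text
clock: 9.63
eef_pos: [0.4548, 0.2278, 0.0252]
eef_rot: [0.708, 0.706, 0.0, 0.0]
force: [-1.3, -1.6, 6.0]
opening: 0.0333
finger_force: 60.7
```

Contact came at .0252, where it should be home. Release, rise, and return to the die body, holding at height.

play_rows(
  steps=[
    [[0,0,0,0,0,0,-1],[0,0,0,0,0,0,-1],[0,0,0,0,0,0,-1],[0,0,0,0,0,0,-1],[0,0,0,0,0,0,-1],[0,0,0,0,0,2,-1],[0,0,0,0,0,5,-1],[0,0,0,0,0,7,-1],[0,0,0,0,0,8,-1],[0,0,0,0,0,8,-1]],
  ],
)

```text
clock: 10.47
eef_pos: [0.456, 0.2285, 0.1068]
eef_rot: [0.708, 0.706, 0.002, 0.001]
force: [0.5, 0.4, -0.5]
opening: 0.0854
finger_force: 0.0
```

Run:
```python
from h import *
s=get_state();print(s['eef_pos'],s['opening'],s['force'])
f=snap("wrist",'w6');g=snap("scene",'s6');snap("top",'t6')
a=cv2.imread('pics/w6.png')[0:300,140:500];b=cv2.imread('pics/s6.png')[120:320,180:340]
cv2.imwrite('pics/w6c.png',np.hstack([cv2.resize(a,(480,400)),cv2.resize(b,(320,400))]))
```

```text
[0.45598536 0.22848485 0.10677564] 0.08539996840619546 [ 0.45077842  0.37572973 -0.54983329]
```

View pics/w6c.png

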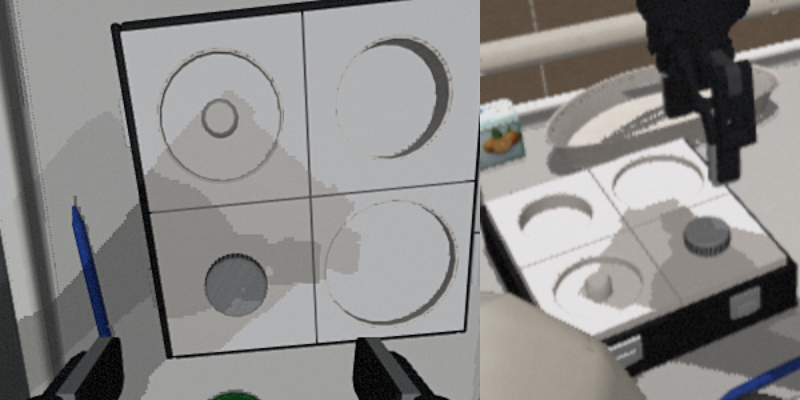

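The plunger is seated: its head lies flat at (236,285) in the wrist crop. The pocket centres are body (394,98), base (391,263) and ring (221,115), with the cross at (311,197).

Run:
```python
from h import *
f=load('w6')
for n,x,y,z in [('body',394,98,.052),('base',391,263,.052),('ring',221,115.5,.052),('cross',311,197,.052),('plhead',236,286,.066)]: print(n,atz(f,x*.75+140-.1,y*.75-.1,z))
```

```text
body [0.53961443 0.32903551 0.052     ]
base [0.54787498 0.23738036 0.052     ]
ring [0.44713779 0.32074072 0.052     ]
cross [0.49785861 0.27691886 0.052     ]
plhead [0.45469588 0.22817765 0.066     ]
```

play_rows(
  steps=[
    [[0,0,0,2,-4,0,-1],[0,0,0,4,-8,0,-1],[0,0,0,6,-12,0,-1],[0,0,0,8,-16,0,-1],[0,0,0,9.8,-19.5,0,-1],[0,0,0,9.8,-19.5,0,-1],[0,0,0,9.8,-19.5,-2,-1],[0,0,0,9.8,-19.5,-4,-1],[0,0,0,9.8,-19.5,-6,-1],[0,0,0,9.8,-19.5,-6,-1]],
  ],
)

```text
clock: 11.45
eef_pos: [0.5491, 0.032, 0.0401]
eef_rot: [0.708, 0.706, -0.003, -0.003]
force: [-0.3, 0.0, -0.5]
opening: 0.0854
finger_force: 0.0
```

play_rows(
  steps=[
    [[0,0,0,0,0,0,-1],[0,0,0,0,0,0,-1],[0,0,0,0,0,0,-1]],
  ],
)

```text
clock: 11.7
eef_pos: [0.5533, 0.0332, 0.0457]
eef_rot: [0.708, 0.706, 0.001, 0.0]
force: [-0.2, 0.3, -0.7]
opening: 0.0856
finger_force: 0.0
```

Now down to a reported .005 and grip the body.

play_rows(
  steps=[
    [[0,0,0,0,0,-1.5,-1],[0,0,0,0,0,-3,-1],[0,0,0,0,0,-4,-1],[0,0,0,0,0,-4,-1],[0,0,0,0,0,-4,1],[0,0,0,0,0,-4,1],[0,0,0,0,0,-4,1],[0,0,0,0,0,-4,1],[0,0,0,0,0,-4,1],[0,0,0,0,0,-4,1]],
  ],
)

```text
clock: 12.53
eef_pos: [0.5538, 0.0329, 0.0061]
eef_rot: [0.708, 0.706, 0.001, 0.001]
force: [-0.1, -0.7, 7.7]
opening: 0.0438
finger_force: 61.1
```

play_rows(
  steps=[
    [[0,0,0,0,0,0.4,1],[0,0,0,0,0,1.2,1],[0,0,0,0,0,2.2,1],[0,0,0,0,0,3.6,1],[0,0,0,0,0,5,1],[0,0,0,0,0,6.5,1],[0,0,0,0,0,6.5,1],[0,0,0,0,0,6.5,1]],
  ],
)

```text
clock: 13.2
eef_pos: [0.5533, 0.0327, 0.0708]
eef_rot: [0.708, 0.706, 0.001, 0.001]
force: [0.2, -0.5, -4.0]
opening: 0.0436
finger_force: 62.1
```

play_rows(
  steps=[
    [[0,0,0,-0.2,3,0,1],[0,0,0,-0.4,7,0,1],[0,0,0,-0.6,11,0,1],[0,0,0,-0.8,15,0,1],[0,0,0,-1,19,0,1],[0,0,0,-1.2,23,0,1],[0,0,0,-1.4,27,0,1],[0,0,0,-1.5,29.5,0,1],[0,0,0,-1.5,29.5,0,1],[0,0,0,-1.5,29.5,0,1]],
  ],
)

```text
clock: 14.03
eef_pos: [0.536, 0.3297, 0.0686]
eef_rot: [0.707, 0.707, -0.001, -0.001]
force: [0.4, -1.5, -3.8]
opening: 0.0433
finger_force: 62.0
```

play_rows(
  steps=[
    [[0,0,0,0,0,0,1],[0,0,0,0,0,0,1]],
  ],
)

```text
clock: 14.2
eef_pos: [0.5379, 0.3256, 0.069]
eef_rot: [0.709, 0.705, -0.001, 0.0]
force: [0.4, 0.2, -3.9]
opening: 0.0435
finger_force: 62.0
```

play_rows(
  steps=[
    [[0,0,0,0.1,0.1,-1.2,1],[0,0,0,0.1,0.1,-2.4,1],[0,0,0,0.1,0.1,-3.4,1],[0,0,0,0.1,0.1,-4,1],[0,0,0,0.1,0.1,-4,1],[0,0,0,0.1,0.1,-4,1]],
  ],
)

```text
clock: 14.7
eef_pos: [0.5383, 0.3284, 0.0291]
eef_rot: [0.708, 0.706, -0.001, -0.0]
force: [-0.9, -0.4, -4.3]
opening: 0.0436
finger_force: 62.0
```

play_rows(
  steps=[
    [[0,0,0,0,0,-0.1,1],[0,0,0,0,0,-0.2,1],[0,0,0,0,0,-0.3,1],[0,0,0,0,0,-0.3,1]],
  ],
)

```text
clock: 15.03
eef_pos: [0.5388, 0.3288, 0.027]
eef_rot: [0.708, 0.706, 0.0, 0.0]
force: [0.4, -0.0, -3.6]
opening: 0.0433
finger_force: 62.0
```

play_rows(
  steps=[
    [[0,0,0,0,0,-0.1,1],[0,0,0,0,0,-0.15,1],[0,0,0,0,0,-0.15,1]],
  ],
)

```text
clock: 15.28
eef_pos: [0.5389, 0.3289, 0.0262]
eef_rot: [0.708, 0.706, 0.0, 0.0]
force: [-2.7, -1.6, 4.5]
opening: 0.0434
finger_force: 63.0
```

It's seated at .0262 as predicted. Release and rise.

play_rows(
  steps=[
    [[0,0,0,0,0,0,-1],[0,0,0,0,0,0,-1],[0,0,0,0,0,0,-1],[0,0,0,0,0,0,-1],[0,0,0,0,0,0,-1],[0,0,0,0,0,2,-1],[0,0,0,0,0,5,-1],[0,0,0,0,0,7,-1],[0,0,0,0,0,7,-1],[0,0,0,0,0,7,-1]],
  ],
)

```text
clock: 16.12
eef_pos: [0.5394, 0.3294, 0.0966]
eef_rot: [0.708, 0.706, 0.001, 0.0]
force: [-0.2, -0.5, 0.3]
opening: 0.0853
finger_force: 0.0
```

play_rows(
  steps=[
    [[0,0,0,0.2,-4,0,-1],[0,0,0,0.4,-8,0,-1],[0,0,0,0.6,-12,0,-1],[0,0,0,0.8,-16,0,-1],[0,0,0,1,-20,0,-1],[0,0,0,1.2,-24,0,-1],[0,0,0,1.4,-28,0,-1],[0,0,0,1.5,-29.6,0,-1],[0,0,0,1.5,-29.6,-2,-1],[0,0,0,1.5,-29.6,-3,-1]],
  ],
)

```text
clock: 16.95
eef_pos: [0.5527, 0.0303, 0.0631]
eef_rot: [0.709, 0.705, -0.001, -0.0]
force: [-0.8, -0.5, 0.0]
opening: 0.0853
finger_force: 0.0
```

play_rows(
  steps=[
    [[0,0,0,0,0,0,-1],[0,0,0,0,0,0,-1],[0,0,0,0,0,0,-1]],
  ],
)

```text
clock: 17.2
eef_pos: [0.5536, 0.0341, 0.0654]
eef_rot: [0.707, 0.707, 0.0, -0.0]
force: [-0.4, -0.2, 0.3]
opening: 0.0851
finger_force: 0.0
```

Run:
```python
from h import *
s=get_state();print(s['eef_pos'],s['opening'])
f=snap("wrist",'w7');g=snap("scene",'s7')
print('spigot top pred',(proj(f,[.554,.033,.028])-[140,60])*4/3)
a=cv2.imread('pics/w7.png')[60:360,140:500];b=cv2.imread('pics/s7.png')[120:320,180:340]
cv2.imwrite('pics/w7c.png',np.hstack([cv2.resize(a,(480,400)),cv2.resize(b,(320,400))]))
```

```text
[0.55356027 0.0341374  0.0654051 ] 0.08506912065706888
spigot top pred [239.127543   209.08060493]
```

View pics/w7c.png

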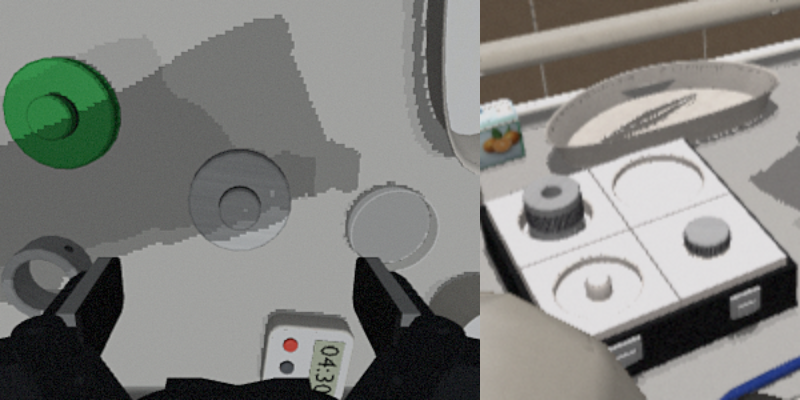

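The body is seated in its pocket at (553,205) in the scene crop. The grey base's spigot is at (239,207) in the wrist crop, as predicted, and the petri dish's edge is about 9 mm from the open finger. I'll part-close on the way down and grip the spigot.

play_rows(
  steps=[
    [[0,0,0,0,-0.1,-1.5,-0.3],[0,0,0,0,-0.1,-3.5,-0.3],[0,0,0,0,-0.1,-5.5,-0.3],[0,0,0,0,-0.1,-7,-0.3],[0,0,0,0,-0.1,-7.4,-0.3],[0,0,0,0,-0.1,-7.4,-0.3],[0,0,0,0,-0.1,-7.4,-0.3]],
  ],
)

```text
clock: 17.88
eef_pos: [0.5543, 0.0322, -0.0079]
eef_rot: [0.708, 0.706, 0.0, 0.0]
force: [-0.5, -0.1, 0.4]
opening: 0.0556
finger_force: 0.0
```

play_rows(
  steps=[
    [[0,0,0,0,0,0,1],[0,0,0,0,0,0,1],[0,0,0,0,0,0,1],[0,0,0,0,0,0,1],[0,0,0,0,0,0,1],[0,0,0,0,0,0,1],[0,0,0,0,0,0,1]],
  ],
)

```text
clock: 18.47
eef_pos: [0.5546, 0.0319, -0.0074]
eef_rot: [0.708, 0.706, 0.001, 0.001]
force: [-1.3, -1.2, 7.3]
opening: 0.0193
finger_force: 58.4
```

play_rows(
  steps=[
    [[0,0,0,0,0,0.3,1],[0,0,0,0,0,1,1],[0,0,0,0,0,2,1],[0,0,0,0,0,3.5,1],[0,0,0,0,0,5,1],[0,0,0,0,0,6.5,1],[0,0,0,0,0,8,1],[0,0,0,0,0,8,1],[0,0,0,0,0,8,1]],
  ],
)

```text
clock: 19.22
eef_pos: [0.5543, 0.0317, 0.0723]
eef_rot: [0.708, 0.706, 0.001, 0.001]
force: [-0.2, 0.0, -3.4]
opening: 0.0194
finger_force: 59.0
```

Run:
```python
from h import *
s=get_state();print(s['eef_pos'],s['opening'],s['force'])
f=snap("wrist",'w8')
a=cv2.imread('pics/w8.png')[60:360,140:500];cv2.imwrite('pics/w8c.png',cv2.resize(a,(480,400)))
```

```text
[0.55426776 0.03171118 0.07227315] 0.0194319007432178 [-0.18491549  0.03058519 -3.37505078]
```

play_rows(
  steps=[
    [[0,0,0,0,2,0,1],[0,0,0,-0.2,5,0,1],[0,0,0,-0.4,8.5,0,1],[0,0,0,-0.6,12,0,1],[0,0,0,-0.7,15.5,0,1],[0,0,0,-0.7,18.5,0,1],[0,0,0,-0.7,20.4,0,1],[0,0,0,-0.7,20.4,0,1],[0,0,0,-0.7,20.4,0,1],[0,0,0,-0.7,20.4,0,1]],
  ],
)

```text
clock: 20.1
eef_pos: [0.5461, 0.2344, 0.0701]
eef_rot: [0.708, 0.706, -0.001, 0.0]
force: [0.4, -0.7, -3.6]
opening: 0.0196
finger_force: 59.0
```

play_rows(
  steps=[
    [[0,0,0,0,0,-1,1],[0,0,0,0,0,-2,1],[0,0,0,0,0,-2.8,1],[0,0,0,0,0,-3.2,1],[0,0,0,0,0,-3.2,1],[0,0,0,0,0,-3.2,1]],
  ],
)

```text
clock: 20.6
eef_pos: [0.5465, 0.2355, 0.0389]
eef_rot: [0.708, 0.706, -0.0, -0.0]
force: [-0.4, 0.9, -4.2]
opening: 0.0195
finger_force: 59.0
```

play_rows(
  steps=[
    [[0,0,0,0,0,-0.1,1],[0,0,0,0,0,-0.2,1],[0,0,0,0,0,-0.2,1]],
  ],
)

```text
clock: 20.85
eef_pos: [0.5468, 0.2358, 0.0375]
eef_rot: [0.708, 0.706, 0.0, 0.0]
force: [-0.6, 0.6, -3.6]
opening: 0.0195
finger_force: 59.0
```

play_rows(
  steps=[
    [[0,0,0,0,0,-0.1,1],[0,0,0,0,0,-0.1,1]],
  ],
)

```text
clock: 21.02
eef_pos: [0.547, 0.2359, 0.0367]
eef_rot: [0.708, 0.706, 0.0, 0.0]
force: [-0.6, -0.0, -0.8]
opening: 0.0195
finger_force: 59.5
```

Touching at .0367 as predicted. Release, rise, then go to the ring.

play_rows(
  steps=[
    [[0,0,0,0,0,-0.05,1],[0,0,0,0,0,-0.05,-1],[0,0,0,0,0,-0.05,-1],[0,0,0,0,0,-0.05,-1],[0,0,0,0,0,-0.05,-1],[0,0,0,0,0,1,-1],[0,0,0,0,0,3,-1],[0,0,0,0,0,5,-1],[0,0,0,0,0,6,-1],[0,0,0,0,0,6,-1]],
  ],
)

```text
clock: 21.85
eef_pos: [0.5482, 0.2368, 0.0992]
eef_rot: [0.708, 0.706, 0.002, 0.001]
force: [-0.0, 0.2, -0.4]
opening: 0.0852
finger_force: 0.0
```

play_rows(
  steps=[
    [[0,0,0,-1.5,-3.2,0,-1],[0,0,0,-3,-6.4,0,-1],[0,0,0,-4.5,-9.6,0,-1],[0,0,0,-6,-13,0,-1],[0,0,0,-7.5,-16.5,0,-1],[0,0,0,-9,-20,0,-1],[0,0,0,-10.5,-23,0,-1],[0,0,0,-11.5,-25.4,0,-1],[0,0,0,-11.5,-25.4,0,-1],[0,0,0,-11.5,-25.4,0,-1]],
  ],
)

```text
clock: 22.68
eef_pos: [0.4308, -0.0199, 0.0959]
eef_rot: [0.709, 0.705, -0.001, -0.0]
force: [0.4, 0.4, -0.9]
opening: 0.0853
finger_force: 0.0
```

play_rows(
  steps=[
    [[0,0,0,0,0,0,-1],[0,0,0,0,0,0,-1]],
  ],
)

```text
clock: 22.85
eef_pos: [0.4322, -0.0171, 0.0962]
eef_rot: [0.708, 0.707, 0.0, -0.0]
force: [-0.4, 1.5, -0.6]
opening: 0.0853
finger_force: 0.0
```

Run:
```python
from h import *
s=get_state();print(s['eef_pos'],s['opening'])
f=snap("wrist",'w9');g=snap("scene",'s9')
print('ring top pred',(proj(f,[.4325,-.0185,.022])-[140,60])*4/3)
a=cv2.imread('pics/w9.png')[60:360,140:500];b=cv2.imread('pics/s9.png')[120:320,180:340]
cv2.imwrite('pics/w9c.png',np.hstack([cv2.resize(a,(480,400)),cv2.resize(b,(320,400))]))
```

```text
[ 0.43222331 -0.01707879  0.09624328] 0.08530299507714569
ring top pred [238.77052379 190.38674508]
```

View pics/w9c.png

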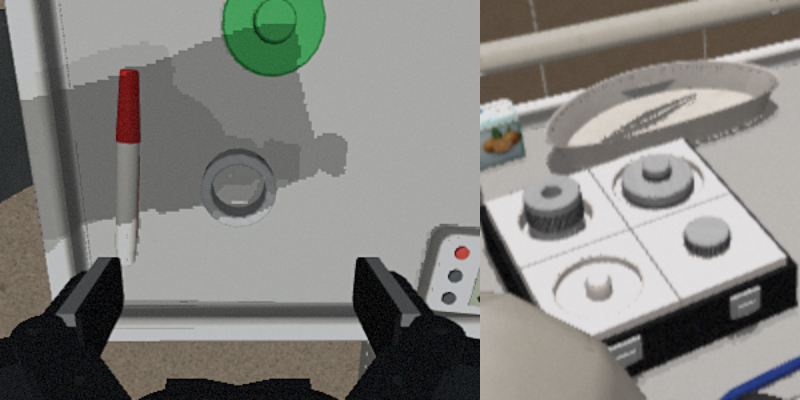

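The base is seated at (657,178). The ring is at (238,188), matching the prediction. Lowering and gripping.

play_rows(
  steps=[
    [[0,0,0,0,0,-2.5,-0.6],[0,0,0,0,0,-5,-0.6],[0,0,0,0,0,-7.5,-0.6],[0,0,0,0,0,-9.5,-0.6],[0,0,0,0,0,-11,-0.6],[0,0,0,0,0,-11.5,-0.6],[0,0,0,0,0,-11.5,-0.6],[0,0,0,0,0,-11.5,-0.6]],
  ],
)

```text
clock: 23.62
eef_pos: [0.432, -0.0176, -0.0184]
eef_rot: [0.708, 0.706, 0.0, -0.0]
force: [1.8, -0.6, 0.2]
opening: 0.0685
finger_force: 0.0
```

play_rows(
  steps=[
    [[0,0,0,0,0,0,1],[0,0,0,0,0,0,1],[0,0,0,0,0,0,1],[0,0,0,0,0,0,1],[0,0,0,0,0,0,1],[0,0,0,0,0,0,1]],
  ],
)

```text
clock: 24.12
eef_pos: [0.4325, -0.0181, -0.0173]
eef_rot: [0.708, 0.706, 0.001, 0.001]
force: [-1.8, 1.0, 10.8]
opening: 0.0466
finger_force: 59.9
```

play_rows(
  steps=[
    [[0,0,0,0,0,0.4,1],[0,0,0,0,0,1.5,1],[0,0,0,0,0,3.5,1],[0,0,0,0,0,5.5,1],[0,0,0,0,0,7.5,1],[0,0,0,0,0,9.5,1],[0,0,0,0,0,11,1],[0,0,0,0,0,11,1],[0,0,0,0,0,11,1]],
  ],
)

```text
clock: 24.87
eef_pos: [0.4323, -0.0186, 0.0922]
eef_rot: [0.708, 0.706, 0.001, 0.001]
force: [0.4, -0.5, -2.3]
opening: 0.0466
finger_force: 62.3
```

play_rows(
  steps=[
    [[0,0,0,0.2,3,0,1],[0,0,0,0.4,7,0,1],[0,0,0,0.6,11,0,1],[0,0,0,0.8,15,0,1],[0,0,0,1,19,0,1],[0,0,0,1.2,23,0,1],[0,0,0,1.4,27,0,1],[0,0,0,1.5,30.5,0,1],[0,0,0,1.5,33.7,0,1],[0,0,0,1.5,33.7,0,1]],
  ],
)

```text
clock: 25.7
eef_pos: [0.4446, 0.3266, 0.0907]
eef_rot: [0.706, 0.709, 0.001, -0.002]
force: [-0.0, 0.6, -1.2]
opening: 0.0466
finger_force: 62.3
```

play_rows(
  steps=[
    [[0,0,0,0,0,0,1],[0,0,0,0,0,0,1],[0,0,0,0,0,0,1]],
  ],
)

```text
clock: 25.95
eef_pos: [0.4466, 0.3169, 0.0905]
eef_rot: [0.709, 0.706, -0.001, 0.0]
force: [-0.6, 0.3, -0.4]
opening: 0.0468
finger_force: 62.3
```

play_rows(
  steps=[
    [[0,0,0,0.05,0,-2,1],[0,0,0,0.05,0,-4,1],[0,0,0,0.05,0,-5.4,1],[0,0,0,0.05,0,-6.2,1],[0,0,0,0.05,0,-6.2,1],[0,0,0,0.05,0,-6.2,1]],
  ],
)

```text
clock: 26.45
eef_pos: [0.4474, 0.318, 0.0295]
eef_rot: [0.709, 0.706, -0.0, 0.0]
force: [0.3, 1.0, -1.0]
opening: 0.0465
finger_force: 62.3
```

play_rows(
  steps=[
    [[0,0,0,0,0,-0.1,1],[0,0,0,0,0,-0.2,1],[0,0,0,0,0,-0.2,1]],
  ],
)

```text
clock: 26.7
eef_pos: [0.4475, 0.3188, 0.0278]
eef_rot: [0.708, 0.706, 0.0, 0.0]
force: [0.3, 0.7, -1.7]
opening: 0.0468
finger_force: 62.3
```

play_rows(
  steps=[
    [[0,0,0,0,0,-0.1,1],[0,0,0,0,0,-0.1,1]],
  ],
)

```text
clock: 26.87
eef_pos: [0.4475, 0.3189, 0.0268]
eef_rot: [0.708, 0.706, 0.0, 0.0]
force: [-0.9, -0.6, 3.8]
opening: 0.0466
finger_force: 62.7
```

Contact at .0268 (expected .0265). Release and rise clear.

play_rows(
  steps=[
    [[0,0,0,0,0,0,-0.5],[0,0,0,0,0,0,-0.5],[0,0,0,0,0,0,-0.5],[0,0,0,0,0,0,-0.5],[0,0,0,0,0,0,-0.5],[0,0,0,0,0,2,-0.5],[0,0,0,0,0,5,-0.5],[0,0,0,0,0,8,-0.5],[0,0,0,0,0,10,-0.5],[0,0,0,0,0,10,-0.5]],
  ],
)

```text
clock: 27.7
eef_pos: [0.449, 0.3208, 0.1306]
eef_rot: [0.708, 0.706, 0.003, 0.0]
force: [-0.1, -0.3, 1.2]
opening: 0.0641
finger_force: 0.0
```

play_rows(
  steps=[
    [[0,0,0,0,-4,2,-1],[0,0,0,0,-8,4,-1],[0,0,0,0,-12,6,-1],[0,0,0,0,-12,6,-1],[0,0,0,0,-12,6,-1],[0,0,0,0,-12,6,-1]],
  ],
)

```text
clock: 28.2
eef_pos: [0.4474, 0.1986, 0.1862]
eef_rot: [0.709, 0.705, 0.0, 0.0]
force: [-0.0, 0.1, 0.0]
opening: 0.0856
finger_force: 0.0
```

Run:
```python
from h import *
s=get_state();print(s['eef_pos'],s['opening'],s['force'])
f=snap("wrist",'w10');g=snap("scene",'s10')
a=cv2.imread('pics/w10.png')[0:300,140:500];b=cv2.imread('pics/s10.png')[120:320,180:340]
cv2.imwrite('pics/w10c.png',np.hstack([cv2.resize(a,(480,400)),cv2.resize(b,(320,400))]))
```

```text
[0.44737556 0.19861315 0.18622589] 0.08557872602722373 [-0.00133233  0.08117558  0.02444071]
```

The picture quota is used up, so I'll check the ring's seating numerically. I compare grey-part blobs with renderings predicted for seated parts.

Run:
```python
from h import *
a=np.linspace(0,2*np.pi,72)
for n in('w10','s10'):
    f=load(n);i=f['img'].astype(np.uint8);g=cv2.cvtColor(i,cv2.COLOR_RGB2GRAY)
    for nm,x,y,r,z0,z1 in [('plunger',.4555,.228,.018,.052,.066),('body',.539,.328,.023,.036,.078),('base',.5473,.2367,.031,.044,.060),('ring',.448,.319,.025,.044,.066)]:
        P=np.array([proj(f,[x+r*np.cos(t),y+r*np.sin(t),z]) for t in a for z in(max(z0,.052),z1)],np.float32)
        m=np.zeros(g.shape,np.uint8);cv2.fillConvexPoly(m,cv2.convexHull(P).astype(int),1)
        box=cv2.dilate(m,np.ones((13,13)))
        th,_=cv2.threshold(g[box>0].reshape(-1,1),0,1,cv2.THRESH_OTSU)
        d=((g<=th)&(box>0)).astype(np.uint8)
        c=lambda q:np.round([np.nonzero(q)[1].mean(),np.nonzero(q)[0].mean()],1)
        print(n,nm,'pred',c(m),m.sum(),'seen',c(d),d.sum(),'IoU',round((d&m).sum()/(d|m).sum(),2),th)
```

```text
w10 plunger pred [326.1 158. ] 1128 seen [324.8 163.2] 668 IoU 0.54 127.0
w10 body pred [421.3  45. ] 3025 seen [408.9  53.2] 954 IoU 0.23 119.0
w10 base pred [416.9 147.5] 3215 seen [414.2 148. ] 624 IoU 0.1 131.0
w10 ring pred [318.1  58. ] 2766 seen [318.6  59.3] 1022 IoU 0.25 144.0
s10 plunger pred [290.5 237. ] 467 seen [293.1 237.8] 429 IoU 0.7 130.0
s10 body pred [214.5 220.6] 809 seen [218.3 223.8] 673 IoU 0.37 139.0
s10 base pred [266.2 207.9] 805 seen [265.9 207.5] 568 IoU 0.19 146.0
s10 ring pred [236.1 257.3] 885 seen [240.2 261.1] 703 IoU 0.44 152.0
```

Run:
```python
from h import *
f=load('w10');g=cv2.cvtColor(f['img'].astype(np.uint8),cv2.COLOR_RGB2GRAY)
for nm,x,y,r,z in [('ring',.448,.319,.025,.066),('ringbore',.448,.319,.018,.066),('body',.539,.328,.023,.078),('base',.5473,.2367,.031,.060),('plunger',.4555,.228,.018,.066)]:
    u,v=proj(f,[x,y,z]);R=(proj(f,[x+r,y,z])[0]-proj(f,[x-r,y,z])[0])/2
    u0,v0=max(int(u-50),0),max(int(v-50),0);c=cv2.resize(g[v0:int(v+50),u0:int(u+50)],None,fx=3,fy=3,interpolation=cv2.INTER_CUBIC)
    h=cv2.HoughCircles(c,cv2.HOUGH_GRADIENT,1,6,param1=80,param2=12,minRadius=int(3*R*.93),maxRadius=int(3*R*1.07)+1)
    print(nm,[u,v,R]); 
    if h is not None:
        for k in h[0][:3]: print('   ',np.round(atz(f,k[0]/3+u0,k[1]/3+v0,z),4),round(k[2]/3,1))
```

```text
ring [np.float64(318.63213846941363), np.float64(58.90901813415496), np.float64(27.67063648986496)]
    [0.4479 0.3177 0.066 ] 28.4
    [0.447  0.3213 0.066 ] 26.9
    [0.4473 0.3158 0.066 ] 25.8
ringbore [np.float64(318.63213846941363), np.float64(58.90901813415496), np.float64(19.92285762721903)]
    [0.4482 0.3166 0.066 ] 19.3
    [0.4464 0.3169 0.066 ] 19.3
    [0.4467 0.3185 0.066 ] 21.1
body [np.float64(425.0206415915442), np.float64(44.23507425041865), np.float64(26.930347802096378)]
    [0.5373 0.3293 0.078 ] 28.8
    [0.5351 0.3255 0.078 ] 27.0
    [0.5388 0.3281 0.078 ] 28.4
base [np.float64(418.1108459426105), np.float64(149.2572645167689), np.float64(30.939248929722964)]
    [0.5461 0.2361 0.06  ] 32.4
    [0.5434 0.2361 0.06  ] 30.2
    [0.5479 0.2378 0.06  ] 30.6
plunger [np.float64(326.7080037211167), np.float64(159.38396623604353), np.float64(18.13059492394956)]
    [0.4546 0.2276 0.066 ] 18.3
    [0.457  0.2262 0.066 ] 19.5
    [0.4536 0.2252 0.066 ] 19.5
```

All four parts measure within about 2 mm of where they belong, at their seated heights, so I'm handing in.

```bash
python3 -c "
from station import *
print(job_done())"
```

```text
the job is handed in; nothing more can be done
None
```

The die is apart and the job handed in: plunger, body, base and ring each touched down in their own insert at the height expected for fully home, though the ring's placing was confirmed only by contact height and image code, as the 14 pictures were used up; no verdict came back.

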